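# Slide the scored slab out to the snapping edge

## Task

Get the scored tile slab ready for snapping: without picking it up, push it with the fingertips so that it lies flat on the plywood board, its long side against the dark fence along the board's left side, and its score line right above the board's front edge, with the short end beyond the line overhanging. Nothing is grasped or lifted, the other things on and around the board stay where they are, and the hand ends clear of everything.

Things in the scene. Friction and masses are not known exactly. Their poses are not given: they have to be found in the camera images.
- board: plywood snapping board fixed to the table, 280 (x) x 320 (y) x 24 mm high. Origin at the centre of its underside, on the table top. Its front edge, at x = -140 mm, faces the robot (the board may stand turned by up to 20 degrees); y points to its left. A dark wooden fence, 20 mm wide and 12 mm higher than the board's top, runs front to back along the whole left side: its inner face is at y = +140 mm. The top of the board is at z = 24 mm
- board_edge (a point): point on the board's front edge, at its top (x = -140, y = 90, z = 24 mm on the board): where the middle of the score line must come; axes as the board's
- slab: loose white ceramic tile slab, 150 (x) x 100 (y) x 10 mm thick, about 0.35 kg, lying flat on the board 2 to 6 cm from the fence, a little askew. Origin at the centre of its underside; x runs along its length, with -x to its front end, the end nearest the board's front edge. Too wide for a gripper to span. It slides with plain friction (2 N or so) and stops where it is left
- slab_score (a point): middle of the slab's score line, on its top face: a straight dark line 2 mm wide across the full width of the slab, 45 mm behind its front end (x = -30, y = 0, z = 10 mm on the slab); axes as the slab's
- tweezers: bystander: steel tweezers, 15 x 125 x 8 mm, lying front to back on the right-hand margin of the board; origin at the centre of the underside
- nippers: bystander: tile nippers with red grips, 61 x 188 x 14 mm, lying on the table to the left of the board; origin at the centre of the underside
- tape_roll: bystander: roll of masking tape, 111 mm across, 25 mm high, lying on the table to the right of the board; origin at the centre of the underside
- glue_bottle: bystander: glue bottle, 59 mm across, 152 mm high, standing on the table behind the board; origin at the centre of the underside

How it is judged:
At the end, for the whole second after the job is handed in: the slab lies flat and still on the board, its long side within 4 mm of the fence and parallel to it within 0.05 rad, the score line within 5 mm of straight above the board's front edge (x of slab_score in the frame of board between -0.145 and -0.135 m and y of slab in the frame of board between 0.086 and 0.093 m and angle between the x axis of slab and the x axis of board, either way round below 0.05 rad and z of slab in the frame of board below 0.027 m and angle between slab's own z axis and vertical below 0.03 rad and linear speed of slab below 0.01 m/s); the robot touches nothing.
It fails at once if the slab is lifted (8 mm) or carried instead of slid (z of slab in the frame of board above 0.032 m).
It fails at once if the slab tips or falls off the board (angle between slab's own z axis and vertical above 0.15 rad or z of slab in the frame of board below 0.015 m).
It fails at once if a bystander is moved more than 12 mm (distance of any of tweezers, nippers, tape_roll, glue_bottle from where it was at the start of the episode above 0.012 m).
It also fails if it takes over 51 s, if anything falls off the work surface, if the arm or the gripper's body presses on something with over 40 N, if the wrist force passes 120 N, or if a joint passes its speed limit or range.

## Robot

A 6-joint arm with a two-finger parallel gripper is mounted at the origin on a cart in front of the work surface, level with it; the furniture and walls round the work are solid. World frame = base frame: x ahead of the robot, y to its left, z up, the work surface at z = 0. Lengths are in m, angles in rad, forces in N, time in s.
With the tool pointing down it reaches from about 0.35 to 0.975 m from the base axis. Payload 4.9 kg.
Tool frame: the origin (TCP) lies at the very end of the fingers, on their centre line; the grasp point (between the pads) lies 19 mm behind it (ctrl.pinch_z is the distance from the TCP to the grasp point, in m); z points along the fingers, y is the line along which they close (so a half turn about z gives the same grasp; the last joint's range is limited). The gripper opens to 85 mm and grips with 20 to 120 N. Pads are 22 mm wide; open, the fingers measure 114 mm over their backs; the gripper's body (76 mm by 85 mm) begins 54 mm behind the grasp point. The pads swing forward as they close: fully open they stand 13 mm farther back than shut.
Start: joints at [1.017, 0.053, 1.613, -0, 1.476, -0.119], TCP at [0.263, 0.567, 0.231] pointing down, gripper open.
Joint ranges: [-3.01, 3.01], [-1.01, 2.22], [0.06, 2.58], [-1.02, 4.17], [0.09, 2.62], [-3.14, 3.14]. Speed limits (rad/s): [2.57, 2.57, 3.14, 3.14, 3.14, 3.14].

## Interface

Orientations are given as a rotation vector (axis times angle).
In Python, from station import ctrl, optics gives the robot as it stands. The module is installed in compiled form; this text tells all that it offers.
- The arm moves only by the shell command python3 -m handwheel 'ROWS' [OPENING] [FORCE]. ROWS is JSON, one flat list of numbers, 6 for each row, row after row: the shift along the tool's x, y, z in m, then the turn, a rotation vector about the tool's x, y, z in degrees. A call has 1 to 20 rows; each row shifts and turns the commanded pose from where the row before left it, along the tool's axes as they then stand; what a row does not reach is not made up. A row lasts 1/10 s, in which the tool goes at most 50 mm and 8.59 degrees, less where a joint would pass 70% of its speed; a pose out of reach is approached as far as the arm can. A call is refused whole if a number of a shift passes 0.05 or a number of a turn 8.59, either way. A call with a gripper value outside its range is refused whole. OPENING is the closure, from 0 (fully open) to 1 (shut), set as the call begins (- or left out, the last holds). The fingers move at their own pace and stop on an object; FORCE is the grip in N (left out, the last holds). Time passes only in rows, so rows that do not move let the fingers close. It gives the time, the measured TCP pose, the force and the opening at its end, in the units of the state.
- ctrl.get_obs(): the state, without advancing time (a new reading comes with each control period).
- optics.get_image(name): name is "scene" or "top"; returns (picture, depth): 480x640x3 uint8, red, green, blue; 480x640 float32, m along the optical axis (not along the pixel's ray), 0 where there is no reading.
- optics.get_calibration(name): a dict with "fovy" (degrees; the focal length in pixels is half the picture's height over the tangent of half this angle, whatever the lens; pixels are square), "cx", "cy" (the principal point, pixels), "rvec" (rotation vector, rad) and "tvec" (3), from world to camera coordinates, as OpenCV has them. Camera axes: x right, y down, z forward; pixel columns grow to the right and rows downward; lengths in m; the calibration is good to about 2 mm. A picture is of the moment at which its call begins. get_calibration takes no time and is no camera call.
- ctrl.finish_job(): hands the job in, once; it reports no verdict.
The state is a dict: "t": time; "q": joint angles; "dq": joint speeds; "effort": joint torques, N m; "tool_pos": TCP position; "tool_rot": TCP orientation; "contact_force": force on the tool from outside, world axes, zero at the start; "wrist_torque": the same for the moment, N m; "opening": finger opening in m.
Only numpy, scipy, OpenCV 4.12 (cv2) and the standard library are available. Lean on these libraries where they do the work, as an engineer would, in place of code of your own. Each camera call takes 0.05 s, during which the arm holds its last target. There are 200 camera calls.

## Working session

There is one attempt and no reset: what is moved stays moved. The work goes in short steps, Python scripts to look and compute and a shell command to move; the robot and the scene stay as the last step left them, time stands still between calls to the robot, and variables do not carry over. Pictures are saved under pics/ and viewed, on a budget of 10 in all, crops included, one or two more only if the job needs it, and the job is handed in when it is done.

```bash
mkdir -p pics
cat > h.py <<'E'
import numpy as np, cv2
from station import ctrl, optics
def cam(n):
    c=optics.get_calibration(n); f=240/np.tan(np.radians(c["fovy"])/2)
    R=cv2.Rodrigues(np.array(c["rvec"],float))[0]; return f,c["cx"],c["cy"],R,np.array(c["tvec"],float)
def ray(n,uv,z):
    f,cx,cy,R,t=cam(n); uv=np.atleast_2d(np.asarray(uv,float))
    d=np.c_[(uv[:,0]-cx)/f,(uv[:,1]-cy)/f,np.ones(len(uv))]@R; C=-R.T@t
    return C+d*((z-C[2])/d[:,2])[:,None]
def proj(n,P):
    f,cx,cy,R,t=cam(n); p=np.atleast_2d(P)@R.T+t
    return np.c_[f*p[:,0]/p[:,2]+cx,f*p[:,1]/p[:,2]+cy]
E
python3 - <<'E'
from h import *
for n in("top","scene"):
    im,d=optics.get_image(n); cv2.imwrite(f"pics/{n}0.png",im[:,:,::-1]); np.save(f"pics/{n}0.npy",d)
    print(n,optics.get_calibration(n))
print(ctrl.get_obs())
E
```

```text
top {'fovy': 54.690614309785204, 'cx': 312.03575316275465, 'cy': 241.1940446554165, 'rvec': array([ 2.16670099, -2.1926306 ,  0.0686179 ]), 'tvec': array([0.03355746, 0.58830221, 1.04517036])}
scene {'fovy': 42.291881529577374, 'cx': 322.4663919801334, 'cy': 237.32718574344827, 'rvec': array([ 1.99415367, -0.96699118,  0.51850888]), 'tvec': array([-0.35638465,  0.33175121,  0.78414545])}
{'t': 0.1, 'q': array([ 1.01703060e+00,  5.33251230e-02,  1.61416794e+00,  1.94143542e-06,
        1.47602738e+00, -1.19040780e-01]), 'dq': array([-1.22228203e-03, -9.79324791e-04, -2.74857152e-03,  1.21561679e-03,
        3.49949009e-04,  6.76090689e-05]), 'effort': array([ 4.86917143e-04, -3.94897556e+01, -3.71367288e+01, -9.58169744e-05,
        3.93704104e-03,  1.90303632e-05]), 'tool_pos': array([0.26294274, 0.56636242, 0.230158  ]), 'tool_rot': array([-6.77362260e-01, -3.06704536e+00,  2.85684450e-03]), 'contact_force': array([0.17637877, 0.34101893, 0.46275052]), 'wrist_torque': array([-0.07216422, -0.02994286, -0.02109831]), 'opening': 0.08557147153111085}
```

View pics/top0.png

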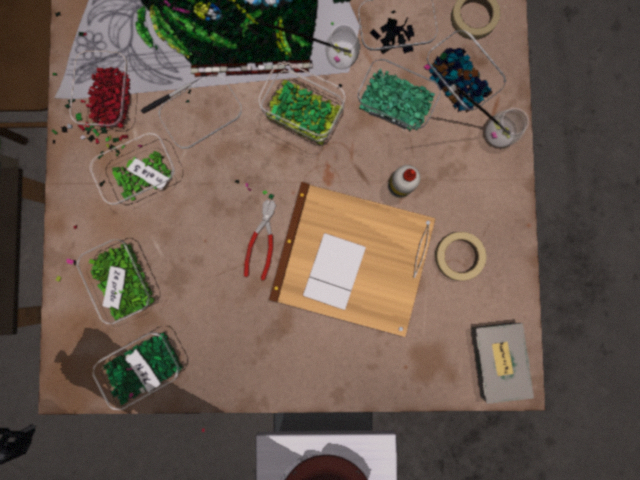

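View pics/scene0.png

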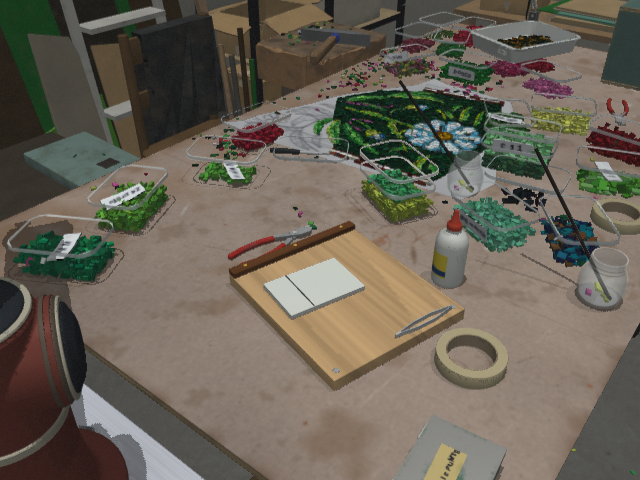

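The top view shows the board (corners roughly (305,184), (434,216), (406,335), (272,300)), the fence on its left, the slab at about (334,271) with the score line near row 283, the nippers left, the tweezers at right (422,250). The scene view agrees. Now for metric values.

```bash
cat > m.py <<'E'
from h import *
import sys
def line(p): 
    v=cv2.fitLine(np.float32(p),cv2.DIST_HUBER,0,.01,.01).ravel(); return v
def measure(name,save=True):
    im,d=optics.get_image("top")
    if save: cv2.imwrite(f"pics/{name}.png",im[:,:,::-1])
    hsv=cv2.cvtColor(im,cv2.COLOR_RGB2HSV); H,S,V=[hsv[:,:,i].astype(int) for i in range(3)]
    roi=np.zeros((480,640),bool); roi[175:345,265:440]=1
    wood=(roi&(S>100)&(H>8)&(H<25)&(V>130)).astype(np.uint8)
    n,l,st,_=cv2.connectedComponentsWithStats(wood); k=1+np.argmax(st[1:,4]); wood=(l==k).astype(np.uint8)
    white=(roi&(S<60)&(V>150)).astype(np.uint8); white=cv2.morphologyEx(white,cv2.MORPH_CLOSE,np.ones((5,5)))
    n,l,st,_=cv2.connectedComponentsWithStats(white); k=1+np.argmax(st[1:,4]); white=(l==k).astype(np.uint8)
    fence=(roi&(S>80)&(V<110)&((H<14)|(H>170))).astype(np.uint8)
    n,l,st,_=cv2.connectedComponentsWithStats(fence); k=1+np.argmax(st[1:,4]); fence=(l==k).astype(np.uint8)
    return im,d,wood,white,fence
def rect(mask,z):
    c=max(cv2.findContours(mask,0,1)[0],key=cv2.contourArea)
    P=ray("top",c[:,0,:],z)[:,:2]; (cx,cy),(w,h),a=cv2.minAreaRect(np.float32(P*1000)); 
    box=cv2.boxPoints(((cx,cy),(w,h),a))
    return np.array([cx,cy]),(w,h),a,box
if __name__=="__main__":
    im,d,wood,white,fence=measure(sys.argv[1])
    for nm,m,z in(("wood",wood|white,.024),("slab",white,.034),("fence",fence,.036)):
        r=rect(m,z); print(nm,m.sum(),r[0],np.round(r[1],1),round(r[2],2)); print(np.round(r[3],1).tolist())
    ov=im[:,:,::-1].copy()
    for m,c in((wood,(255,0,0)),(white,(0,0,255)),(fence,(0,255,0))): cv2.drawContours(ov,cv2.findContours(m,0,1)[0],-1,c,1)
    cv2.imwrite(f"pics/{sys.argv[1]}_ov.png",cv2.resize(ov[165:355,255:455],None,fx=3,fy=3,interpolation=cv2.INTER_NEAREST))
E
python3 m.py a
```

```text
wood 15646 [545.02685547 -75.677948  ] [303.3 281.5] 74.17
[[368.29998779296875, -183.1999969482422], [639.0999755859375, -260.0], [721.7999877929688, 31.799999237060547], [451.0, 108.5999984741211]]
slab 2951 [520.14160156 -22.3733902 ] [100.2 150. ] 70.52
[[432.70001220703125, -44.599998474121094], [574.2000122070312, -94.5999984741211], [607.5999755859375, -0.20000000298023224], [466.1000061035156, 49.900001525878906]]
fence 984 [588.60900879  79.70793915] [ 20.5 280.1] 74.15
[[451.1000061035156, 108.0999984741211], [720.5, 31.600000381469727], [726.0999755859375, 51.29999923706055], [456.70001220703125, 127.80000305175781]]
```

View pics/a_ov.png

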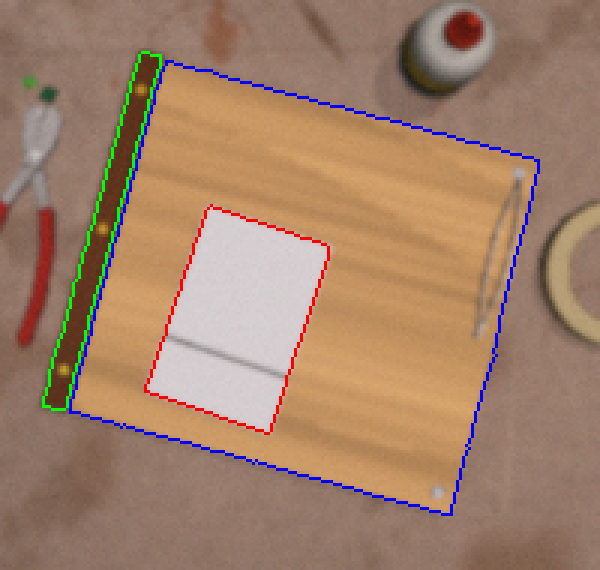

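```bash
python3 -m handwheel '[0,0,0,0,0,8.1,0,0,0,0,0,8.1,0,0,0,0,0,8.1,0,0,0,0,0,8.1,0,0,0,0,0,8.1,0,0,0,0,0,8.1,0,0,0,0,0,8.1,0,0,0,0,0,8.1,0,0,0,0,0,8.1,0,0,0,0,0,8.0,0,0,0,0,0,0]' 0
python3 -m handwheel '[-0.029,0.02,0,0,0,0,-0.029,0.02,0,0,0,0,-0.029,0.02,0,0,0,0,-0.029,0.02,0,0,0,0,-0.029,0.02,0,0,0,0,-0.029,0.02,0,0,0,0,-0.029,0.02,0,0,0,0,-0.029,0.02,0,0,0,0,-0.029,0.02,0,0,0,0,-0.029,0.02,0,0,0,0,-0.029,0.02,0,0,0,0,-0.029,0.02,0,0,0,0,-0.029,0.02,0,0,0,0,-0.029,0.02,0,0,0,0,-0.029,0.02,0,0,0,0,-0.029,0.02,0,0,0,0,-0.029,0.02,0,0,0,0,-0.029,0.02,0,0,0,0,-0.029,0.02,0,0,0,0,0,0,0,0,0,0]'
cat > s.py <<'E'
from h import *
o=ctrl.get_obs(); R=cv2.Rodrigues(o["tool_rot"])[0]
A=np.radians(-15.84); ex=np.array([np.cos(A),np.sin(A)]); ey=np.array([-ex[1],ex[0]]); O=np.array([.5478,-.06605])
def B(p): return np.array([(p[:2]-O)@ex,(p[:2]-O)@ey])
if __name__=="__main__":
    print("t",o["t"],"board xy",B(o["tool_pos"]).round(4),"z",o["tool_pos"][2].round(4),"tool y angle rel board",np.degrees(np.arctan2(R[1,1],R[0,1])).round(2)+15.84,"zdir",R[:,2].round(3),"F board",(o["contact_force"][:2]@np.c_[ex,ey]).round(1),o["contact_force"][2].round(1),"open",o["opening"])
E
python3 s.py
```

```text
t: 1.25
tool_pos: [0.2631, 0.5666, 0.2308]
tool_rot: [2.505, 1.895, -0.001]
contact_force: [-0.3, -0.4, 0.2]
opening: 0.0852
t: 3.25
tool_pos: [0.4793, -0.0699, 0.2312]
tool_rot: [2.507, 1.893, -0.001]
contact_force: [0.4, 0.1, -0.2]
opening: 0.0851
t 3.25 board xy [-0.0649 -0.0224] z 0.2312 tool y angle rel board -0.0600000000000005 zdir [-0.    -0.001 -1.   ] F board [0.3 0.2] -0.2 open 0.08512876076965756
```

```bash
python3 -m handwheel '[-0.015,0.0135,0.03,0,0,0,-0.015,0.0135,0.03,0,0,0,0,0,0.04,0,0,0,0,0,0.04,0,0,0,0,0,0.04,0,0,0,0,0,0.02,0,0,0,0,0,0,0,0,0,0,0,0,0,0,0]'; python3 s.py
python3 - <<'E'
from h import *
im,_=optics.get_image("scene"); cv2.imwrite("pics/s1.png",cv2.resize(im[200:400,200:480,::-1],None,fx=2.8,fy=2.8))
E
```

```text
t: 4.05
tool_pos: [0.4967, -0.1026, 0.0317]
tool_rot: [-2.504, -1.897, -0.0]
contact_force: [-0.1, 0.1, -0.0]
opening: 0.0854
t 4.05 board xy [-0.0392 -0.0491] z 0.0317 tool y angle rel board 0.129999999999999 zdir [-0.  0. -1.] F board [-0.1  0. ] -0.0 open 0.08538160617272282
```

View pics/s1.png

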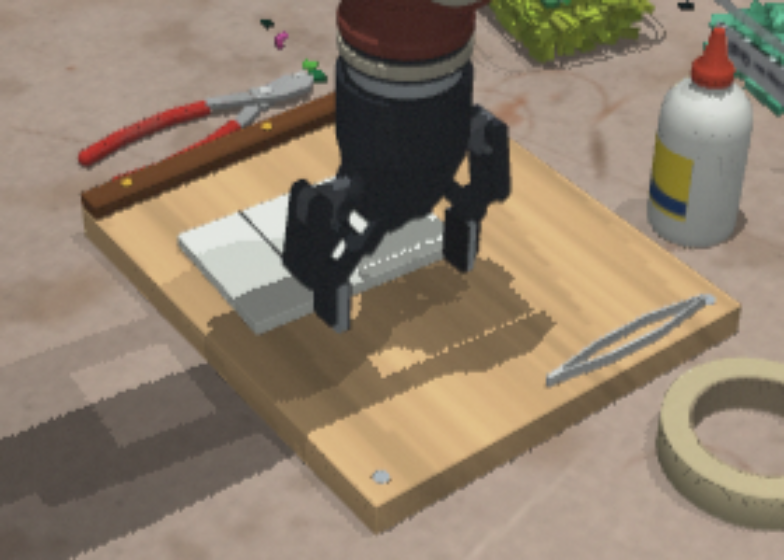

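The picture shows both fingertips beside the slab's right long side, at (335,325) and (465,265), clear of it and hovering over the board. I'll go down to about 5 mm above the board.

```bash
python3 -m handwheel '[0,0,0.008,0,0,0,0,0,0.003,0,0,0,0,0,0.002,0,0,0,0,0,0.002,0,0,0,0,0,0,0,0,0]'; python3 s.py
python3 -m handwheel '[0.006,0,0,0,0,0,0.006,0,0,0,0,0,0.006,0,0,0,0,0,0.006,0,0,0,0,0,0.006,0,0,0,0,0]'; python3 s.py
```

```text
t: 4.6
tool_pos: [0.4964, -0.103, 0.0161]
tool_rot: [-2.506, -1.895, 0.0]
contact_force: [-0.6, 0.3, -0.1]
opening: 0.0854
t 4.6 board xy [-0.0394 -0.0496] z 0.0161 tool y angle rel board 0.02999999999999936 zdir [-0.  0. -1.] F board [-0.7  0.1] -0.1 open 0.08535970121223128
t: 5.1
tool_pos: [0.505, -0.0739, 0.0164]
tool_rot: [2.505, 1.895, -0.0]
contact_force: [-1.4, -1.4, 0.4]
opening: 0.0853
t 5.1 board xy [-0.039  -0.0193] z 0.0164 tool y angle rel board 0.05000000000000071 zdir [ 0.    -0.001 -1.   ] F board [-0.9 -1.7] 0.4 open 0.08534830397338404
```

```bash
python3 -m handwheel '[0.005,0,0,0,0,0,0.005,0,0,0,0,0,0.005,0,0,0,0,0,0.005,0,0,0,0,0,0.005,0,0,0,0,0,0.005,0,0,0,0,0,0.005,0,0,0,0,0,0.003,0,0,0,0,0,0,0,0,0,0,0]'; python3 s.py
python3 -m handwheel '[-0.01,0,0,0,0,0,-0.02,0,0,0,0,0,-0.01,0,-0.01,0,0,0,0,0,-0.05,0,0,0,0,0,-0.04,0,0,0,0,0,0,0,0,0]' 0.5; python3 s.py; python3 m.py b
```

```text
t: 6.0
tool_pos: [0.5153, -0.037, 0.0163]
tool_rot: [-2.505, -1.895, -0.001]
contact_force: [0.0, -0.8, -0.3]
opening: 0.0857
t 6.0 board xy [-0.0392  0.0191] z 0.0163 tool y angle rel board 0.03999999999999915 zdir [ 0.     0.001 -1.   ] F board [ 0.2 -0.7] -0.3 open 0.08573861660809427
t: 6.6
tool_pos: [0.5082, -0.0779, 0.1233]
tool_rot: [2.499, 1.888, 0.012]
contact_force: [0.9, -0.9, 0.3]
opening: 0.0427
t 6.6 board xy [-0.0348 -0.0222] z 0.1233 tool y angle rel board -0.009999999999999787 zdir [ 0.012 -0.003 -1.   ] F board [ 1.1 -0.6] 0.3 open 0.04270563106700947
wood 9000 [545.20568848 -74.13212585] [300.8 281. ] 74.1
[[368.8999938964844, -180.3000030517578], [639.0999755859375, -257.29998779296875], [721.5, 32.0], [451.29998779296875, 109.0]]
slab 2846 [530.0100708   24.49798965] [ 98.1 150.3] 73.98
[[444.20001220703125, -1.899999976158142], [588.7000122070312, -43.400001525878906], [615.7999877929688, 50.900001525878906], [471.29998779296875, 92.4000015258789]]
fence 3790 [ 458.76733398 -132.02461243] [183.7 234.2] 81.11
[[328.8999938964844, -204.6999969482422], [560.2999877929688, -240.89999389648438], [588.7000122070312, -59.400001525878906], [357.29998779296875, -23.200000762939453]]
```

View pics/b_ov.png

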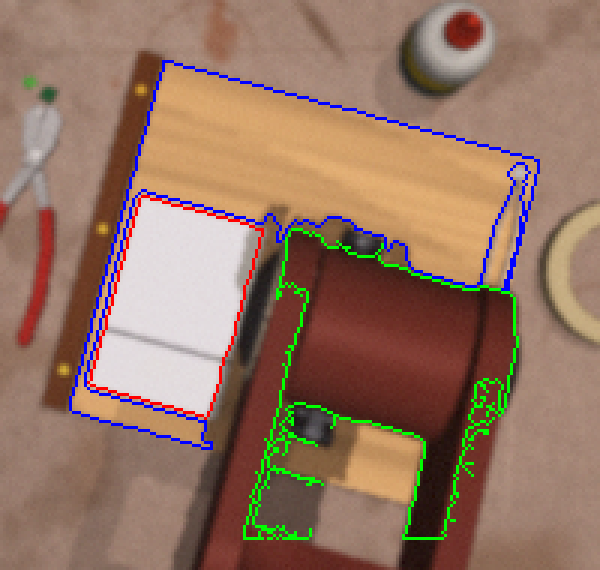

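Slab now parallel to within 0.2°, at board (-42, 82) mm. Next the push on its rear end, with the hand turned 90°.

```bash
python3 -m handwheel '[0,0,0,0,0,-8.2,0,0,0,0,0,-8.2,0,0,0,0,0,-8.2,0,0,0,0,0,-8.2,0,0,0,0,0,-8.2,0,0,0,0,0,-8.2,0,0,0,0,0,-8.2,0,0,0,0,0,-8.2,0,0,0,0,0,-8.2,0,0,0,0,0,-8.2,0,0,0,0,0,-8,0,0,0,0,0,0]' 0.5; python3 s.py
python3 -m handwheel '[-0.025,0.026,0,0,0,0,-0.025,0.026,0,0,0,0,-0.025,0.026,0,0,0,0,-0.024,0.026,0,0,0,0,0,0,0.04,0,0,0,0,0,0.03,0,0,0,0,0,0,0,0,0]'; python3 s.py
```

```text
t: 7.85
tool_pos: [0.5028, -0.076, 0.1143]
tool_rot: [-0.433, -3.108, -0.001]
contact_force: [-0.3, 0.7, 0.4]
opening: 0.0424
t 7.85 board xy [-0.0405 -0.0218] z 0.1143 tool y angle rel board 89.99000000000001 zdir [-0.003  0.001 -1.   ] F board [-0.5  0.6] 0.4 open 0.042352052642353734
t: 8.55
tool_pos: [0.6227, -0.0024, 0.0393]
tool_rot: [-0.434, -3.099, 0.0]
contact_force: [-0.4, -0.1, -1.3]
opening: 0.043
t 8.55 board xy [0.0546 0.0817] z 0.0393 tool y angle rel board 89.89 zdir [-0.013  0.002 -1.   ] F board [-0.3 -0.2] -1.3 open 0.042951733376548756
```

```bash
python3 -m handwheel '[0,0,0.005,0,0,0,0,0,0.004,0,0,0,0,0,0.001,0,0,0,0,0,0.001,0,0,0,0,0,0,0,0,0]'; python3 s.py
python3 -m handwheel '[0,0,0.001,0,0,0,0,0,0.001,0,0,0,0,0,0,0,0,0]'; python3 s.py
python3 - <<'E'
from h import *
im,_=optics.get_image("scene"); cv2.imwrite("pics/s2.png",cv2.resize(im[200:360,220:420,::-1],None,fx=3.5,fy=3.5))
E
```

```text
t: 9.05
tool_pos: [0.6283, -0.0032, 0.0363]
tool_rot: [0.432, 3.11, 0.0]
contact_force: [-0.3, -0.6, -0.3]
opening: 0.0427
t 9.05 board xy [0.0603 0.0824] z 0.0363 tool y angle rel board 90.01 zdir [ 0.002 -0.    -1.   ] F board [-0.1 -0.7] -0.3 open 0.04274805186383635
t: 9.35
tool_pos: [0.6277, -0.003, 0.0332]
tool_rot: [-0.432, -3.112, 0.0]
contact_force: [-0.2, -0.0, -0.2]
opening: 0.0425
t 9.35 board xy [0.0596 0.0824] z 0.0332 tool y angle rel board 90.03 zdir [-0.  0. -1.] F board [-0.2 -0.1] -0.2 open 0.04250103154323972
```

View pics/s2.png

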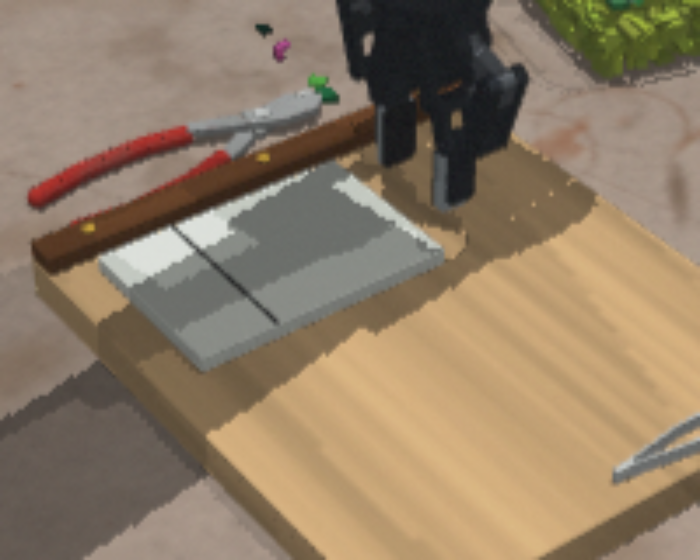

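The fingertips (395,165) and (450,205) stand behind the rear end, still a bit high; the slab lies flat near the fence.

```bash
python3 -m handwheel '[0,0,0.004,0,0,0,0,0,0.003,0,0,0,0,0,0.001,0,0,0,0,0,0,0,0,0,0,0,0,0,0,0]'; python3 s.py
python3 -m handwheel '[0.005,0,0,0,0,0,0.005,0,0,0,0,0,0.005,0,0,0,0,0,0.005,0,0,0,0,0,0.005,0,0,0,0,0,0,0,0,0,0,0]'; python3 s.py
```

```text
t: 9.9
tool_pos: [0.6277, -0.0031, 0.0252]
tool_rot: [-0.432, -3.112, 0.0]
contact_force: [-0.2, 0.6, 0.5]
opening: 0.0423
t 9.9 board xy [0.0597 0.0824] z 0.0252 tool y angle rel board 90.03 zdir [-0.  0. -1.] F board [-0.4  0.5] 0.5 open 0.04234055361640729
t: 10.5
tool_pos: [0.6031, 0.004, 0.0254]
tool_rot: [-0.432, -3.111, -0.0]
contact_force: [0.0, 0.1, 0.1]
opening: 0.0427
t 10.5 board xy [0.0341 0.0825] z 0.0254 tool y angle rel board 90.04 zdir [-0.  0. -1.] F board [-0.   0.1] 0.1 open 0.042682050835887074
```

```bash
python3 -m handwheel '[0.005,0,0,0,0,0,0.005,0,0,0,0,0,0.005,0,0,0,0,0,0.005,0,0,0,0,0]'; python3 s.py
python3 -m handwheel '[0.005,0,0,0,0,0,0.005,0,0,0,0,0,0.005,0,0,0,0,0,0.005,0,0,0,0,0]'; python3 s.py; python3 m.py c
python3 - <<'E'
from h import *
im,_=optics.get_image("scene"); cv2.imwrite("pics/s3.png",cv2.resize(im[200:360,220:420,::-1],None,fx=3.5,fy=3.5))
E
```

```text
t: 10.9
tool_pos: [0.5845, 0.0092, 0.0256]
tool_rot: [0.432, 3.111, -0.0]
contact_force: [2.9, -0.9, 0.8]
opening: 0.0426
t 10.9 board xy [0.0147 0.0824] z 0.0256 tool y angle rel board 90.03 zdir [ 0.001 -0.    -1.   ] F board [ 3.  -0.1] 0.8 open 0.04257713628989296
t: 11.3
tool_pos: [0.5652, 0.0147, 0.0256]
tool_rot: [0.432, 3.111, -0.0]
contact_force: [3.5, -1.2, 1.5]
opening: 0.0427
t 11.3 board xy [-0.0053  0.0824] z 0.0256 tool y angle rel board 90.03 zdir [ 0.001 -0.    -1.   ] F board [ 3.7 -0.2] 1.5 open 0.0427081568628082
wood 10078 [544.86157227 -75.28240967] [302.9 280.9] 74.19
[[368.5, -182.6999969482422], [638.7999877929688, -259.29998779296875], [721.2999877929688, 32.20000076293945], [451.0, 108.69999694824219]]
slab 244 [496.57144165  -3.90243912] [26.1 56.3] 72.52
[[465.79998779296875, -7.900000095367432], [519.5, -24.799999237060547], [527.2999877929688, 0.10000000149011612], [473.70001220703125, 17.0]]
fence 7142 [532.05456543  23.51955414] [179.9 369.3] 81.57
[[336.20001220703125, -38.400001525878906], [701.5, -92.5], [727.9000244140625, 85.4000015258789], [362.6000061035156, 139.60000610351562]]
```

View pics/s3.png

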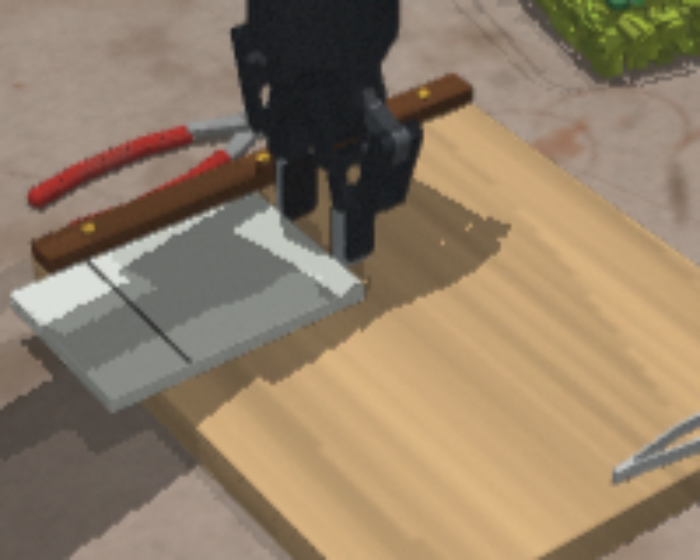

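The slab slides flat and straight, front end now overhanging; the score line is still about 2 cm behind the edge. I'll push 15 mm more, then back off and look.

```bash
python3 -m handwheel '[0.005,0,0,0,0,0,0.005,0,0,0,0,0,0.003,0,0,0,0,0,0.002,0,0,0,0,0,0,0,0,0,0,0]'; python3 s.py
python3 -m handwheel '[-0.01,0,0,0,0,0,-0.02,0,0,0,0,0,0,0,-0.03,0,0,0,-0.02,0,-0.04,0,0,0,-0.03,-0.03,-0.02,0,0,0,-0.02,-0.04,0,0,0,0,0,-0.05,0,0,0,0,0,-0.04,0,0,0,0,0,0,0,0,0,0]'; python3 s.py; python3 m.py d
```

```text
t: 11.9
tool_pos: [0.5503, 0.0189, 0.0252]
tool_rot: [-0.432, -3.111, -0.0]
contact_force: [1.4, -0.1, 1.5]
opening: 0.0425
t 11.9 board xy [-0.0208  0.0824] z 0.0252 tool y angle rel board 90.03 zdir [-0.001  0.    -1.   ] F board [1.3 0.3] 1.5 open 0.042482596921037445
t: 12.8
tool_pos: [0.6019, -0.1667, 0.1143]
tool_rot: [-0.44, -3.108, 0.001]
contact_force: [0.1, -0.4, -0.2]
opening: 0.0428
t 12.8 board xy [ 0.0796 -0.082 ] z 0.1143 tool y angle rel board 89.71000000000001 zdir [-0.003 -0.    -1.   ] F board [ 0.2 -0.4] -0.2 open 0.04275591922669895
wood 9798 [536.45715332 -20.55836487] [204.4 326. ] 73.91
[[351.5, -73.5999984741211], [664.7000122070312, -163.89999389648438], [721.4000244140625, 32.5], [408.20001220703125, 122.80000305175781]]
slab 3069 [465.21859741  41.45280838] [105.4 152.5] 74.21
[[377.5, 11.5], [524.2999877929688, -30.0], [552.9000244140625, 71.4000015258789], [406.20001220703125, 112.9000015258789]]
fence 6902 [ 546.05181885 -161.23381042] [196.3 384. ] 88.21
[[351.1000061035156, -253.3000030517578], [734.9000244140625, -265.3999938964844], [741.0, -69.0999984741211], [357.20001220703125, -57.099998474121094]]
```

View pics/d_ov.png

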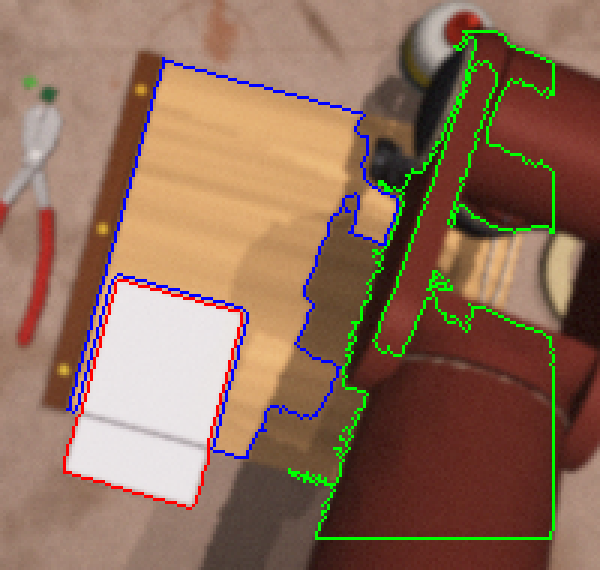

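```bash
python3 -m handwheel '[0,0,0,0,0,8.2,0,0,0,0,0,8.2,0,0,0,0,0,8.2,0,0,0,0,0,8.2,0,0,0,0,0,8.2,0,0,0,0,0,8.2,0,0,0,0,0,8.2,0,0,0,0,0,8.2,0,0,0,0,0,8.2,0,0,0,0,0,8.2,0,0,0,0,0,8,0,0,0,0,0,0]' 0; python3 s.py
python3 -m handwheel '[0.01,-0.035,0,0,0,0,0.01,-0.035,0,0,0,0,0.01,-0.035,0,0,0,0,0.01,-0.035,0,0,0,0,0.01,-0.035,0,0,0,0,0,0,0,0,0,0,0,0,0.03,0,0,0,0,0,0.03,0,0,0,0,0,0.02,0,0,0,0,0,0,0,0,0,0,0,0,0,0,0]'; python3 s.py
```

```text
t: 14.05
tool_pos: [0.6034, -0.1609, 0.1146]
tool_rot: [-2.503, -1.896, 0.001]
contact_force: [-0.4, -0.9, 0.0]
opening: 0.0856
t 14.05 board xy [ 0.0794 -0.076 ] z 0.1146 tool y angle rel board 0.129999999999999 zdir [-0.002  0.001 -1.   ] F board [-0.1 -1. ] 0.0 open 0.08555604805657473
t: 15.15
tool_pos: [0.4491, -0.0665, 0.0355]
tool_rot: [-2.504, -1.897, 0.0]
contact_force: [0.5, -0.5, 0.8]
opening: 0.0852
t 15.15 board xy [-0.0948 -0.0274] z 0.0355 tool y angle rel board 0.11999999999999922 zdir [-0.  0. -1.] F board [ 0.6 -0.4] 0.8 open 0.08519748415246058
```

Straight down to z 0.016, then toward the slab, stopping short of the fence.

```bash
python3 -m handwheel '[0,0,0.01,0,0,0,0,0,0.006,0,0,0,0,0,0.003,0,0,0,0,0,0,0,0,0]'; python3 s.py
python3 -m handwheel '[0.008,0,0,0,0,0,0.008,0,0,0,0,0,0.008,0,0,0,0,0,0.008,0,0,0,0,0,0.008,0,0,0,0,0,0.004,0,0,0,0,0,0.003,0,0,0,0,0,0.002,0,0,0,0,0]'; python3 s.py
```

```text
t: 15.55
tool_pos: [0.4484, -0.0666, 0.0159]
tool_rot: [-2.505, -1.895, 0.001]
contact_force: [-0.5, -0.1, -0.1]
opening: 0.0856
t 15.55 board xy [-0.0955 -0.0276] z 0.0159 tool y angle rel board 0.03999999999999915 zdir [-0.001  0.    -1.   ] F board [-0.4 -0.2] -0.1 open 0.08564407827221439
t: 16.35
tool_pos: [0.462, -0.0197, 0.0163]
tool_rot: [2.505, 1.895, -0.001]
contact_force: [-1.4, -2.4, 0.9]
opening: 0.0854
t 16.35 board xy [-0.0952  0.0212] z 0.0163 tool y angle rel board 0.0600000000000005 zdir [-0.    -0.001 -1.   ] F board [-0.7 -2.7] 0.9 open 0.08544579308731207
```

```bash
python3 -m handwheel '[0.002,0,0,0,0,0,0.002,0,0,0,0,0]'; python3 s.py
python3 -m handwheel '[0.001,0,0,0,0,0]'; python3 s.py
python3 -m handwheel '[0.001,0,0,0,0,0]'; python3 s.py
```

```text
t: 16.55
tool_pos: [0.4631, -0.0159, 0.0163]
tool_rot: [2.506, 1.894, -0.001]
contact_force: [-0.5, -3.1, 0.7]
opening: 0.0852
t 16.55 board xy [-0.0952  0.0251] z 0.0163 tool y angle rel board 0.009999999999999787 zdir [-0. -0. -1.] F board [ 0.4 -3.1] 0.7 open 0.08521835296435305
t: 16.65
tool_pos: [0.4634, -0.0148, 0.0163]
tool_rot: [2.506, 1.894, -0.0]
contact_force: [-0.2, -2.9, 0.6]
opening: 0.0853
t 16.65 board xy [-0.0952  0.0263] z 0.0163 tool y angle rel board 0.019999999999999574 zdir [ 0. -0. -1.] F board [ 0.6 -2.9] 0.6 open 0.08526423886488545
t: 16.75
tool_pos: [0.4636, -0.0138, 0.0163]
tool_rot: [2.506, 1.894, -0.0]
contact_force: [-0.5, -3.4, 0.3]
opening: 0.0854
t 16.75 board xy [-0.0952  0.0273] z 0.0163 tool y angle rel board 0.019999999999999574 zdir [-0. -0. -1.] F board [ 0.4 -3.4] 0.3 open 0.08540470360467188
```

```bash
for i in 1; do :; done; python3 -m handwheel '[0.001,0,0,0,0,0]'|grep -E "contact|tool_pos"
python3 -m handwheel '[0.001,0,0,0,0,0]'|grep -E "contact|tool_pos"; python3 s.py
```

```text
tool_pos: [0.4639, -0.0128, 0.0163]
contact_force: [0.1, -2.1, 0.0]
tool_pos: [0.4641, -0.0121, 0.0163]
contact_force: [-2.0, -6.9, 0.6]
t 16.95 board xy [-0.0952  0.0291] z 0.0163 tool y angle rel board 0.03999999999999915 zdir [-0.    -0.001 -1.   ] F board [-0.  -7.2] 0.6 open 0.08507920699570803
```

```bash
python3 -m handwheel '[0.001,0,0,0,0,0]'|grep -E "contact|tool_pos"; python3 s.py
python3 -m handwheel '[-0.01,0,0,0,0,0,-0.02,0,0,0,0,0,-0.02,0,0,0,0,0,-0.01,0,-0.03,0,0,0,-0.04,0,-0.03,0,0,0,-0.045,0,-0.02,0,0,0,-0.05,0,0,0,0,0,0,0,0,0,0,0,0,0,0,0,0,0]'; python3 m.py e
python3 - <<'E'
from h import *
im,_=optics.get_image("scene"); cv2.imwrite("pics/s4.png",cv2.resize(im[230:340,220:420,::-1],None,fx=4,fy=4))
E
```

```text
tool_pos: [0.4642, -0.012, 0.0163]
contact_force: [-3.5, -10.0, 0.3]
t 17.05 board xy [-0.0952  0.0292] z 0.0163 tool y angle rel board 0.08000000000000007 zdir [-0.001 -0.003 -1.   ] F board [ -0.7 -10.6] 0.3 open 0.0856349680303579
t: 17.95
tool_pos: [0.4109, -0.1991, 0.0962]
tool_rot: [-2.508, -1.89, -0.002]
contact_force: [0.3, 0.1, -0.3]
opening: 0.0855
wood 15497 [523.76141357 -67.18711853] [302.4 326.3] 74.08
[[325.3999938964844, -167.8000030517578], [639.2000122070312, -257.29998779296875], [722.0999755859375, 33.400001525878906], [408.29998779296875, 123.0]]
slab 3054 [468.14212036  50.77302551] [104.6 152.2] 74.08
[[380.6000061035156, 21.299999237060547], [527.0, -20.399999618530273], [555.7000122070312, 80.19999694824219], [409.29998779296875, 122.0]]
fence 902 [ 393.1239624  -195.07064819] [133.8 182.2] 40.01
[[283.29998779296875, -168.3000030517578], [400.3999938964844, -307.79998779296875], [502.8999938964844, -221.8000030517578], [385.79998779296875, -82.30000305175781]]
```

View pics/e_ov.png

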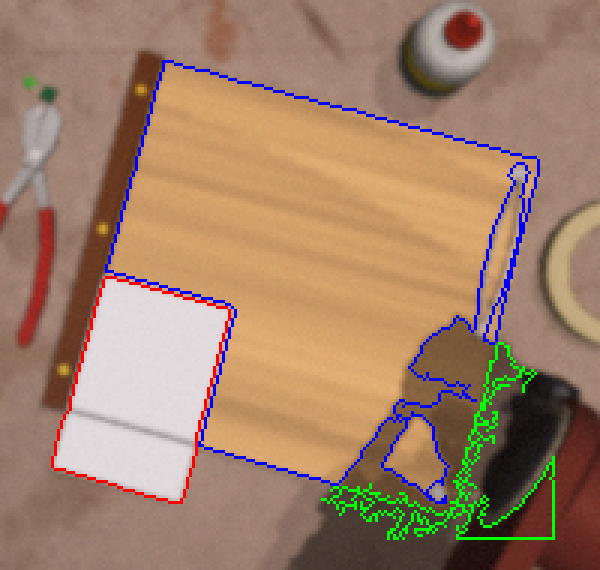

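The slab's left side touches the fence and the score line meets the front edge in the picture (from (70,410) to (197,443) in the enlargement). One direct measurement of the line.

Run:
```python
from s import *
for n in("top","scene"):
    im,_=optics.get_image(n); g=cv2.GaussianBlur(cv2.cvtColor(im,cv2.COLOR_RGB2GRAY),(0,0),.7).astype(np.float32)
    def prof(y,xs,z):
        P=np.array([[*(O+x*ex+y*ey),z] for x in xs]); uv=np.float32(proj(n,P)); return cv2.remap(g,uv[:,0][None],uv[:,1][None],1)[0]
    xs=np.arange(-.165,-.110,.0005); r=[]
    for y in np.arange(.05,.131,.01):
        p=prof(y,xs,.034); w=np.clip(np.median(p)-15-p,0,None); r.append((w*xs).sum()/w.sum() if w.sum()>0 else np.nan)
    print(n,"score x",np.round(r,4))
    e=[]
    for y in np.arange(-.03,.025,.01):
        p=prof(y,xs,.024); e.append(xs[np.argmax(abs(np.gradient(p)))])
    print("edge x",np.round(e,4), "slab ends/long:")
    xr=np.arange(-.06,-.01,.0005); print("rear x",[round(float(xr[np.argmin(np.gradient(prof(y,xr,.034)))]),4) for y in (.06,.09,.12)])
```

```text
top score x [-0.1378 -0.1377 -0.1377 -0.1377 -0.1376 -0.1376 -0.1377 -0.1377 -0.1376]
edge x [-0.1395 -0.139  -0.1385 -0.139  -0.1395 -0.1395] slab ends/long:
rear x [-0.0335, -0.034, -0.0335]
scene score x [-0.1355 -0.1355 -0.1355 -0.1355 -0.1355 -0.1356 -0.1356 -0.1357 -0.1357]
edge x [-0.1375 -0.138  -0.138  -0.1385 -0.138  -0.138 ] slab ends/long:
rear x [-0.032, -0.0315, -0.031]
```

```bash
python3 s.py; python3 -c "
from station import ctrl; print(ctrl.finish_job())"
```

```text
t 18.15 board xy [-0.0955 -0.1632] z 0.0956 tool y angle rel board 0.15000000000000036 zdir [-0.001  0.001 -1.   ] F board [ 0.4 -0.4] -0.6 open 0.085469986033074
the job is handed in; nothing more can be done
None
```

I got the slab into position for snapping and handed the job in at about 18 s; no verdict came back. I made three pushes with the fingertips and lifted nothing:
1. A two-finger push on the long side brought the slab parallel to the fence, a few mm short of it.
2. A push on the rear end slid it forward until the score line reached the front edge.
3. A last two-finger push on the long side seated it against the fence. I stopped at about 10 N.

**Score line:** it lies 1.5 to 2.5 mm behind the board's front edge, and both cameras agree on that relative distance. In absolute terms the top camera puts it at x = -137.7 mm. The scene camera gives -135.5 mm, but it also sees the board edge about 2 mm off. Both values are inside the ±5 mm tolerance, though the scene value only just.

**Fence:** the slab's centre measures y ≈ 90.6 mm by image, within the 86–93 mm window, and it is seated by contact. It is parallel to the fence within about 0.2°.

**Surroundings:** the last top view shows the other things where they started, though I judged this by eye and did not measure them. The hand ended about 96 mm above the table with no contact force.

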